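Hand brake check on the studio lift trolley

ROBOT

A 7-joint arm with a two-finger parallel gripper is mounted at the origin on the work surface. World frame = base frame: x ahead of the robot, y to its left, z up, the work surface at z = 0. Lengths are in m, angles in rad, forces in N, time in s.
With the tool pointing down it reaches from about 0.425 to 0.925 m from the base axis. Payload 6.8 kg.
Tool frame: the origin (TCP) lies midway between the tips of the shut fingers; the grasp point (between the pads) lies 19 mm behind it; z points along the fingers, y is the line along which they close (so a half turn about z gives the same grasp; the last joint's range is limited). The gripper opens to 85 mm and grips with 20 to 120 N. Pads are 22 mm wide; open, the fingers measure 114 mm over their backs; the gripper's body (76 mm by 85 mm) begins 54 mm behind the grasp point. The pads swing forward as they close: fully open they stand 13 mm farther back than shut.
Start: joints at [1.076, 0.477, 0.022, 1.555, -0.011, 1.109, -0.083], TCP at [0.255, -0.625, 0.196] pointing down, gripper open.
Joint ranges: [-2.96, 2.96], [-0.34, 2.1], [-1.41, 1.46], [0.24, 2.44], [-1.37, 4.51], [0.17, 1.92], [-2.96, 2.96]. Speed limits (rad/s): [2.39, 2.39, 3.14, 3.14, 3.14, 3.14, 3.14].

INTERFACE

Orientations are given as a unit quaternion [w, x, y, z].
In Python, from station import * gives the robot as it stands. The module is installed in compiled form; this text tells all that it offers.
- The arm moves only by the shell command python3 -m jog 'ROWS' [OPENING] [FORCE]. ROWS is JSON, a list of rows, each an object of numbers: "x", "y", "z": the shift along the tool's x, y, z in m; "ax", "ay", "az": the turn, a rotation vector about the tool's x, y, z in rad. In form: [{"x": .., "y": .., "z": .., "ax": .., "ay": .., "az": ..}, ...]. A call has 1 to 12 rows; each row is the pose to reach, as a shift and turn from the pose commanded when the call began, along the tool's axes at that moment; what a row does not reach only later rows make up. A row lasts 1/10 s, in which the tool goes at most 50 mm and 8.59 degrees, less where a joint would pass 70% of its speed; a pose out of reach is approached as far as the arm can. A call with a gripper value outside its range is refused whole. OPENING is the opening, from 0 (shut) to 1 (fully open), set as the call begins (- or left out, the last holds). The fingers move at their own pace and stop on an object; FORCE is the grip in N (left out, the last holds). Time passes only in rows, so rows that repeat a pose let the fingers close. It gives the time, the measured TCP pose, the force, the opening and the grip force at its end, in the units of the state.
- get_obs(): the state, without advancing time (a new reading comes with each control period).
- read_camera(name): name is "scene" or "top" or "wrist"; returns the picture (400x640x3 uint8, red, green, blue); there is no depth.
- camera_params(name): a dict with "K" (3x3 intrinsics, pixels), "origin" and "attitude" of the camera in the world. Camera axes: x right, y up, looking along -z (the intrinsics and any distortion apply to the point x, -y, -z); pixel columns grow to the right and rows downward; lengths in m; the calibration is good to about 2 mm. A picture is of the moment at which its call begins: read the wrist's pose just before it. camera_params takes no time and is no camera call; for the wrist camera it gives the pose at the moment of the call.
- hand_in(): hands the job in; it is judged then, once.
The state is a dict: "t": time; "q": joint angles; "joint_vel": joint speeds; "joint_torque": joint torques, N m; "eef_pos": TCP position; "tool_rot": TCP orientation; "contact_force": force on the tool from outside, world axes, zero at the start; "torque": the same for the moment, N m; "gripper_width": opening from 0.0 (shut) to 1.0 (fully open); "grasp_force": force on a finger pad.
Only numpy, scipy, OpenCV 4.12 (cv2) and the standard library are available. Lean on these libraries where they do the work, as an engineer would, in place of code of your own. Each camera call takes 0.05 s, during which the arm holds its last target. There are 200 camera calls.

TASK

Check the hand brake of the lift trolley parked at the bench: with the outside of the fingers press the long brake lever in towards the push bar until it comes up against its stop, short of the bar, and keep it pressed there for about two seconds. Then ease it back under the fingers, without letting it snap, and leave it fully out. Only push it: do not pinch the lever or squeeze it against the bar, do not force it, leave the short lowering lever alone, and do not lean on the trolley or shift the ware and tools on its platform.

Things in the scene. Friction and masses are not known exactly. Their poses are not given: they have to be found in the camera images.
- trolley: Scissor-lift trolley, grey steel; does not move. Its platform (500 mm wide, x = 75 to 885 mm) is level with the bench. Origin at platform-top height below the middle of the push bar: z up, x away from the pusher, y to the left along the bar. Bar: level, 33 mm thick in its rubber sleeve, about 500 mm wide, axis 160 mm above the origin. Both hand levers lie level with the bar's axis on its far (+x) side.
- brake_mount: The brake lever's dark bracket (42 mm block, 26 mm along the bar), clamped on the left half of the bar, with the lever it carries; origin on the bar's axis, axes as the trolley's. The lever's upright pivot lies 40 mm out in +x, and the blade runs to +y. Its place along the bar varies.
- brake_lever (a joint): Angle of the long brake lever about its upright pivot: 0 fully out, grows as the blade goes in towards the bar (anticlockwise from above), stops dead at 0.24 rad with 17 mm (tip) to 27 mm (press point) of air left to the bar. A spring returns it: about 3 N at the press point to start it, 5 N at the stop; let go, it snaps out.
- brake_lever_press (a point): Point on the outer (+x) face of the brake lever's blade where the fingers go, at mid height; moves with the lever. Lever out: 83 mm in +x and 114 mm in +y from the bracket's origin. Blade: aluminium, 18 mm high, 12 mm thick, straight from 84 mm before this point to 36 mm past it. Above and within 100 mm beyond the blade nothing stands higher than 75 mm over the platform.
- brake_lever_tip (a point): Centre of the 19 mm ball at the free end of the brake lever; with the lever out 80 mm in +x and 150 mm in +y from the bracket's origin.
- lower_lever (a joint): Angle of the short lowering lever on the right half of the bar, to be left alone: 0 out, grows as it is pressed, 0.35 rad at the stop.
- lower_lever_tip (a point): Centre of the ball at the free end of the short lowering lever (85 mm from its pivot, blade pointing to -y; else like the brake lever).
- vase: Bisque vase, 155 mm high, 92 mm wide, on the platform; origin under its centre.
- bowl: White bowl, 55 mm high, 124 mm wide, on the platform; origin under its centre.
- tub: White plastic tub, 115 mm high, 104 mm wide, with a brush handle leaning out to 170 mm; on the platform; origin under its centre.
- mould: Two-part plaster mould strapped shut, 100 x 130 x 70 mm high, on the platform partly below the brake lever; origin under its centre.
- loop_tool: Loop modelling tool with wooden handle, 220 mm long, 16 mm thick, lying on the platform; origin on its underside.
- tape: Tape measure, 68 x 34 x 62 mm high, standing on the platform; origin under its centre.

How it is judged:
By the outcome, as a careful person would: the job done as asked, in the order asked, and still so for the second after the job is handed in, with the robot touching nothing.
It also fails if it takes over 40 s, if anything falls off the work surface, if the arm or the gripper's body presses on something with over 40 N, if the wrist force passes 120 N, or if a joint passes its speed limit or range.

## Working session

There is one attempt and no reset: what is moved stays moved. The work goes in short steps, Python scripts to look and compute and a shell command to move; the robot and the scene stay as the last step left them, time stands still between calls to the robot, and variables do not carry over. Pictures are saved under pics/ and viewed, at most 10 in all, crops included, and the job is handed in when it is done.

```bash
mkdir -p pics; cat > h.py <<'E'
from station import *
import numpy as np, cv2
from scipy.spatial.transform import Rotation as R
def rot(a):
    a=np.array(a,float)
    return a if a.shape==(3,3) else R.from_quat(a[[1,2,3,0]]).as_matrix()
def ray(c,u,v):
    K=np.array(c["K"]);A=rot(c["attitude"])
    d=np.linalg.inv(K)@[u,v,1.]; d=A@(d*[1,-1,-1]); return np.array(c["origin"],float),d/np.linalg.norm(d)
def onz(c,u,v,z):
    o,d=ray(c,u,v); return o+d*(z-o[2])/d[2]
def proj(c,p):
    q=rot(c["attitude"]).T@(np.array(p)-c["origin"]); q=q*[1,-1,-1]; q=np.array(c["K"])@q; return q[:2]/q[2]
def tri(c1,p1,c2,p2):
    o1,d1=ray(c1,*p1);o2,d2=ray(c2,*p2)
    s=np.linalg.lstsq(np.c_[d1,-d2],o2-o1,rcond=None)[0]; a=o1+s[0]*d1;b=o2+s[1]*d2
    return (a+b)/2,np.linalg.norm(a-b)
E
python3 - <<'E'
from h import *
for n in("scene","top"):
    c=camera_params(n);print(n,c); cv2.imwrite(f"pics/{n}0.png",read_camera(n)[:,:,::-1])
o=get_obs();print(o)
E
```

```text
scene {'K': array([[361.09059446,   0.        , 314.97932594],
       [  0.        , 361.09059446, 199.71467812],
       [  0.        ,   0.        ,   1.        ]]), 'origin': array([ 1.08480374, -0.03903348,  0.70101648]), 'attitude': array([0.69840232, 0.23726337, 0.2244968 , 0.63682138])}
top {'K': array([[451.66238889,   0.        , 311.1181477 ],
       [  0.        , 451.66238889, 204.80985708],
       [  0.        ,   0.        ,   1.        ]]), 'origin': array([0.47072231, 0.00808351, 1.06771585]), 'attitude': array([-0.70214616, -0.05388983,  0.05249822,  0.70804703])}
{'t': 0.1, 'q': array([ 1.0759031 ,  0.47773457,  0.02238388,  1.55631685, -0.01148687,
        1.10931438, -0.08311696]), 'joint_vel': array([-0.00055961, -0.00203518,  0.00063508, -0.00288159,  0.0005656 ,
       -0.00109441,  0.00053761]), 'joint_torque': array([ 3.72982773e-03, -5.97761321e+01,  1.61334302e+00, -2.81957728e+01,
        1.28129238e-02,  5.03447140e-03,  1.53069305e-05]), 'eef_pos': array([ 0.25436445, -0.62461488,  0.1951274 ]), 'tool_rot': array([-7.89077065e-04,  9.81359387e-01,  1.92179805e-01, -2.31153646e-04]), 'contact_force': array([-0.13027482,  0.48474546,  0.45106504]), 'torque': array([-0.01691245,  0.0257156 ,  0.03828595]), 'grasp_force': 0.0, 'gripper_width': 0.9987402254555026}
```

View pics/scene0.png

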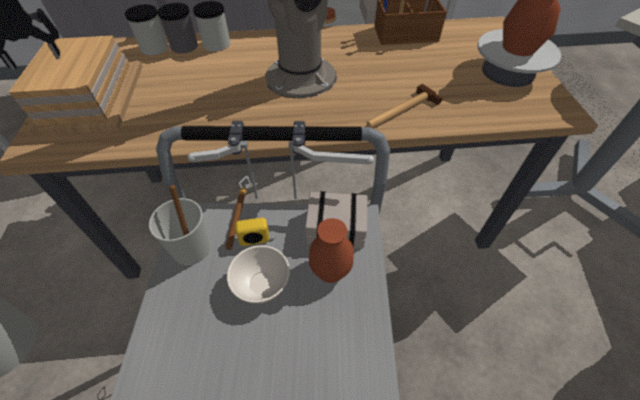

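View pics/top0.png

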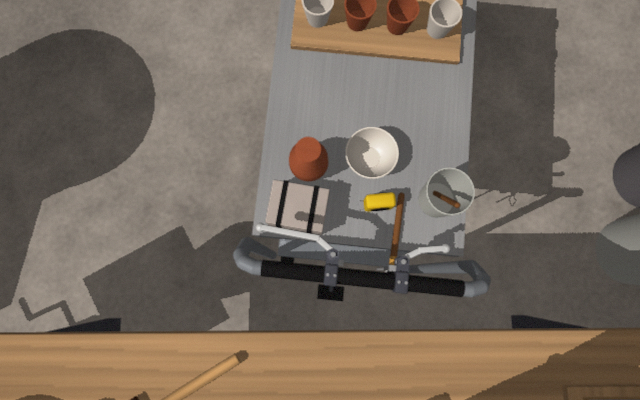

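The scene view shows the brake bracket near (299,135), with its lever running to a tip near (370,160). In the top view the bracket is at (332,268) and the tip ball at (260,228). The mould is at (298,207) and the vase at (308,158).

```bash
python3 - <<'E'
from h import *
s=camera_params("scene");t=camera_params("top")
for n,a,b in(("tip",(260,228),(370,160)),("lowtip",(446,248),(194,158)),("barL",(262,268),(361,133)),("barR",(464,289),(183,133))):
    print(n,tri(t,a,s,b),onz(t,*a,.16))
im=cv2.imread("pics/top0.png")
cv2.imwrite("pics/topc.png",cv2.resize(im[215:305,230:360],None,fx=6,fy=6,interpolation=cv2.INTER_CUBIC))
im=cv2.imread("pics/scene0.png")
cv2.imwrite("pics/scc.png",cv2.resize(im[110:180,270:400],None,fx=6,fy=6,interpolation=cv2.INTER_CUBIC))
E
```

```text
tip (array([0.5628417 , 0.11512398, 0.15485895]), np.float64(0.0034245336782604396)) [0.56203245 0.11282886 0.16      ]
lowtip (array([ 0.51862206, -0.25778136,  0.15427586]), np.float64(0.007557709655399762)) [ 0.51869974 -0.26001647  0.16      ]
barL (array([0.4822715 , 0.10960036, 0.15898479]), np.float64(0.0027064251573518956)) [0.48205987 0.10814156 0.16      ]
barR (array([ 0.43731431, -0.29016422,  0.15556159]), np.float64(0.004899311925035059)) [ 0.43770173 -0.29126607  0.16      ]
```

View pics/topc.png

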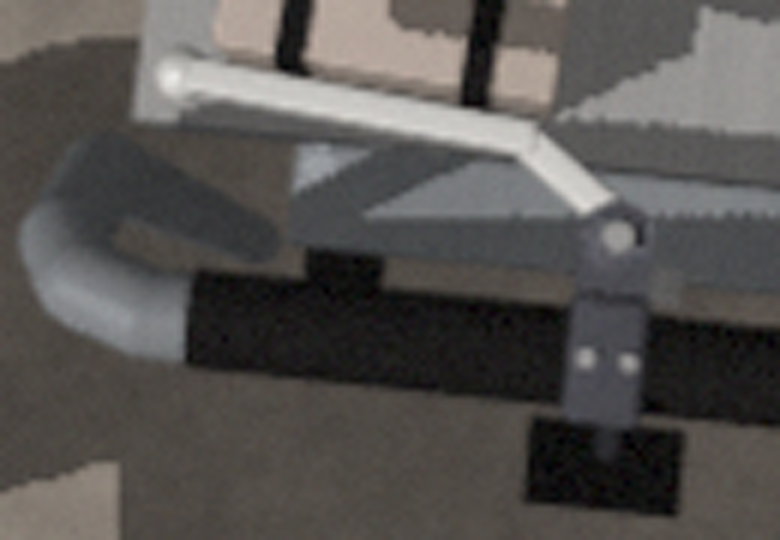

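View pics/scc.png

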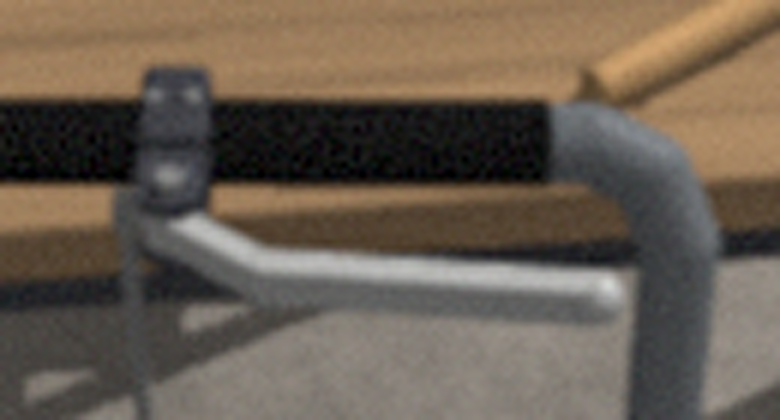

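The tip and bar triangulate to z ≈ 0.155–0.16, and the bar's yaw is about -6.4°. Next I work out the target above the press point.

```bash
cat >> h.py <<'E'
def go(p,yaw):
    "shift and turn in tool axes to TCP p, tool down with tool x at world yaw"
    o=get_obs();A=rot(o["tool_rot"]);T=(R.from_euler('z',yaw)*R.from_euler('x',np.pi)).as_matrix()
    print("shift",(A.T@(np.array(p)-o["eef_pos"])).round(4),"turn",R.from_matrix(A.T@T).as_rotvec().round(4))
E
python3 - <<'E'
from h import *
s=camera_params("scene");t=camera_params("top")
tip,e=tri(t,(258.7,227.7),s,(370.8,158.7));print(tip,e)
tz=onz(t,258.7,227.7,.163);pv=onz(t,333.3,254.5,.182);print("tip",tz,"pivot",pv)
psi=np.arctan2(-.045,.3995);
d=(tz-pv)[:2];print("psi bar",psi,"psi lever",np.arctan2(d[1],d[0])-np.arctan2(150,40),"len",np.linalg.norm(d),"exp",np.hypot(40,150))
X=np.array([np.cos(psi),np.sin(psi)]);Y=np.array([-X[1],X[0]])
for nm,br in(("tip",tz[:2]-.08*X-.15*Y),("piv",pv[:2]-.04*X)):
    print(nm,"bracket",br,"press",br+.083*X+.114*Y)
pr=tz[:2]+.003*X-.036*Y
n=R.from_euler('z',psi-.083).as_matrix()[:2,0]
h=pr+n*.041;print("hover",h); go([*h,.30],psi-.083)
E
```

```text
[0.56300247 0.11684136 0.15873754] 0.0024822059830382276
tip [0.56235833 0.11510321 0.163     ] pivot [ 0.506728   -0.03318718  0.182     ]
psi bar -0.1121680015105237 psi lever -0.09829496593982223 len 0.15838172562312497 exp 155.24174696260025
tip bracket [ 0.46607112 -0.02499952] press [0.56130989 0.07899364]
piv bracket [ 0.46697937 -0.02870986] press [0.56221813 0.0752833 ]
hover [0.60153151 0.07104246]
shift [ 0.5839 -0.5135 -0.1041] turn [-0.0015  0.0006  0.5819]
```

```bash
python3 -m jog '[{"z":-0.05},{"x":0.02,"y":-0.02,"z":-0.09},{"x":0.05,"y":-0.045,"z":-0.104,"az":0.05},{"x":0.085,"y":-0.075,"z":-0.104,"az":0.1},{"x":0.12,"y":-0.105,"z":-0.104,"az":0.15},{"x":0.155,"y":-0.135,"z":-0.104,"az":0.2},{"x":0.19,"y":-0.165,"z":-0.104,"az":0.25},{"x":0.225,"y":-0.2,"z":-0.104,"az":0.3},{"x":0.26,"y":-0.23,"z":-0.104,"az":0.35},{"x":0.295,"y":-0.26,"z":-0.104,"az":0.4},{"x":0.33,"y":-0.29,"z":-0.104,"az":0.45},{"x":0.365,"y":-0.32,"z":-0.104,"az":0.5}]' 0 20
python3 - <<'E'
from h import *
go([.6015,.071,.30],-.195)
E
```

```text
shift [ 0.5839 -0.5135 -0.1041] turn [-0.0015  0.0006  0.5818]validation failed for argument at $[0]...
```

The call was refused, probably because every key must be present, so I'll spell out each row in full.

```bash
python3 -m jog '[{"x":0,"y":0,"z":-0.05,"ax":0,"ay":0,"az":0},{"x":0.02,"y":-0.02,"z":-0.09,"ax":0,"ay":0,"az":0},{"x":0.05,"y":-0.045,"z":-0.104,"ax":0,"ay":0,"az":0.05},{"x":0.085,"y":-0.075,"z":-0.104,"ax":0,"ay":0,"az":0.1},{"x":0.12,"y":-0.105,"z":-0.104,"ax":0,"ay":0,"az":0.15},{"x":0.155,"y":-0.135,"z":-0.104,"ax":0,"ay":0,"az":0.2},{"x":0.19,"y":-0.165,"z":-0.104,"ax":0,"ay":0,"az":0.25},{"x":0.225,"y":-0.2,"z":-0.104,"ax":0,"ay":0,"az":0.3},{"x":0.26,"y":-0.23,"z":-0.104,"ax":0,"ay":0,"az":0.35},{"x":0.295,"y":-0.26,"z":-0.104,"ax":0,"ay":0,"az":0.4},{"x":0.33,"y":-0.29,"z":-0.104,"ax":0,"ay":0,"az":0.45},{"x":0.365,"y":-0.32,"z":-0.104,"ax":0,"ay":0,"az":0.5}]' 0 20
python3 - <<'E'
from h import *
go([.6015,.071,.30],-.195)
E
```

```text
t: 1.3
eef_pos: [0.4722, -0.1893, 0.2998]
tool_rot: [0.0, 0.998, -0.058, -0.0]
contact_force: [2.0, 0.2, -0.3]
gripper_width: -0.004
grasp_force: 0.0
shift [ 9.840e-02 -2.735e-01 -2.000e-04] turn [0.0001 0.0003 0.0795]
```

```bash
python3 -m jog '[{"x":0.015,"y":-0.045,"z":0,"ax":0,"ay":0,"az":0.02},{"x":0.03,"y":-0.09,"z":0,"ax":0,"ay":0,"az":0.03},{"x":0.047,"y":-0.135,"z":0,"ax":0,"ay":0,"az":0.05},{"x":0.064,"y":-0.18,"z":0,"ax":0,"ay":0,"az":0.07},{"x":0.08,"y":-0.225,"z":0,"ax":0,"ay":0,"az":0.0795},{"x":0.098,"y":-0.2735,"z":0,"ax":0,"ay":0,"az":0.0795},{"x":0.098,"y":-0.2735,"z":0,"ax":0,"ay":0,"az":0.0795},{"x":0.098,"y":-0.2735,"z":0,"ax":0,"ay":0,"az":0.0795}]'
python3 - <<'E'
from h import *
go([.6015,.071,.30],-.195)
c=camera_params("wrist");print(c,proj(c,[.5624,.1151,.16]),proj(c,[.5613,.079,.16]))
cv2.imwrite("pics/w1.png",read_camera("wrist")[:,:,::-1])
E
```

```text
t: 2.1
eef_pos: [0.6, 0.0711, 0.2991]
tool_rot: [-0.0, 0.996, -0.095, -0.001]
contact_force: [0.3, -0.7, 0.2]
gripper_width: -0.0
grasp_force: 0.0
shift [ 0.0015 -0.0002 -0.0009] turn [0.0001 0.0015 0.0054]
{'K': array([[358.56905643,   0.        , 322.11416803],
       [  0.        , 358.56905643, 196.5939127 ],
       [  0.        ,   0.        ,   1.        ]]), 'origin': array([0.67443096, 0.05673797, 0.47629644]), 'attitude': array([-0.62984078,  0.09463733, -0.11445785,  0.76239345])} [283.6848963  220.77343506] [321.52335762 215.04994318]
```

View pics/w1.png

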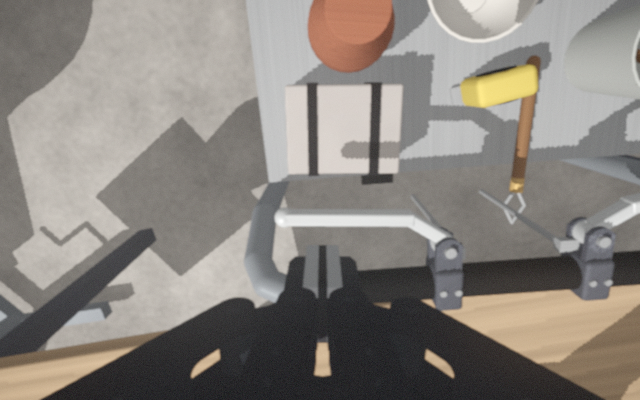

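The wrist view shows the tip ball at (282,217), against a prediction of (284,221). The blade's outer edge at the press point is at about row 210, so it lies roughly 4 mm further out than predicted. About 24 mm of clearance remains, so it is safe to descend.

```bash
python3 -m jog '[{"x":0.002,"y":0,"z":0.03,"ax":0,"ay":0,"az":0.005},{"x":0.002,"y":0,"z":0.07,"ax":0,"ay":0,"az":0.005},{"x":0.002,"y":0,"z":0.11,"ax":0,"ay":0,"az":0.005},{"x":0.002,"y":0,"z":0.14,"ax":0,"ay":0,"az":0.005},{"x":0.002,"y":0,"z":0.155,"ax":0,"ay":0,"az":0.005},{"x":0.002,"y":0,"z":0.163,"ax":0,"ay":0,"az":0.005},{"x":0.002,"y":0,"z":0.163,"ax":0,"ay":0,"az":0.005},{"x":0.002,"y":0,"z":0.163,"ax":0,"ay":0,"az":0.005},{"x":0.002,"y":0,"z":0.163,"ax":0,"ay":0,"az":0.005}]'
python3 - <<'E'
from h import *
print(get_obs()["contact_force"],get_obs()["eef_pos"])
a=read_camera("scene")[100:200,260:400,::-1];b=read_camera("top")[190:290,230:370,::-1]
cv2.imwrite("pics/d1.png",cv2.resize(np.vstack([a,b]),None,fx=3,fy=3,interpolation=cv2.INTER_CUBIC))
E
```

```text
t: 3.05
eef_pos: [0.6033, 0.0694, 0.1387]
tool_rot: [-0.0, 0.995, -0.099, 0.001]
contact_force: [0.3, -0.3, -0.2]
gripper_width: 0.001
grasp_force: 0.0
[ 0.33786343 -0.27835482 -0.1590174 ] [0.60334213 0.06937157 0.13867673]
```

View pics/d1.png

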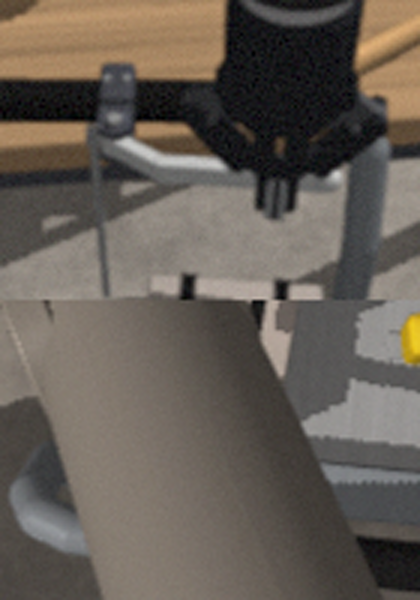

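The fingers hang clear on the far side of the blade, in free air. Next I close in to contact.

```bash
python3 -m jog '[{"x":-0.008,"y":0,"z":0,"ax":0,"ay":0,"az":0},{"x":-0.015,"y":0,"z":0,"ax":0,"ay":0,"az":0},{"x":-0.018,"y":0,"z":0,"ax":0,"ay":0,"az":0},{"x":-0.02,"y":0,"z":0,"ax":0,"ay":0,"az":0},{"x":-0.021,"y":0,"z":0,"ax":0,"ay":0,"az":0},{"x":-0.022,"y":0,"z":0,"ax":0,"ay":0,"az":0},{"x":-0.022,"y":0,"z":0,"ax":0,"ay":0,"az":0}]'
python3 -m jog '[{"x":-0.001,"y":0,"z":0,"ax":0,"ay":0,"az":0},{"x":-0.002,"y":0,"z":0,"ax":0,"ay":0,"az":0},{"x":-0.003,"y":0,"z":0,"ax":0,"ay":0,"az":0},{"x":-0.003,"y":0,"z":0,"ax":0,"ay":0,"az":0}]'
python3 -m jog '[{"x":-0.001,"y":0,"z":0,"ax":0,"ay":0,"az":0},{"x":-0.002,"y":0,"z":0,"ax":0,"ay":0,"az":0},{"x":-0.003,"y":0,"z":0,"ax":0,"ay":0,"az":0},{"x":-0.003,"y":0,"z":0,"ax":0,"ay":0,"az":0}]'
```

```text
t: 3.85
eef_pos: [0.5807, 0.0735, 0.137]
tool_rot: [-0.0, 0.995, -0.099, 0.0]
contact_force: [0.5, -0.5, 0.3]
gripper_width: -0.001
grasp_force: 0.0
t: 4.25
eef_pos: [0.5776, 0.0741, 0.137]
tool_rot: [0.0, 0.995, -0.099, -0.0]
contact_force: [0.1, 0.1, 0.3]
gripper_width: 0.0
grasp_force: 0.0
t: 4.65
eef_pos: [0.5746, 0.0747, 0.137]
tool_rot: [0.0, 0.995, -0.099, -0.0]
contact_force: [-0.3, 0.2, -1.3]
gripper_width: 0.004
grasp_force: 0.0
```

```bash
for i in 1 2; do python3 -m jog '[{"x":-0.001,"y":0,"z":0,"ax":0,"ay":0,"az":0},{"x":-0.002,"y":0,"z":0,"ax":0,"ay":0,"az":0},{"x":-0.002,"y":0,"z":0,"ax":0,"ay":0,"az":0}]' | grep -E 'eef|force'; done
```

```text
eef_pos: [0.5727, 0.0751, 0.137]
contact_force: [0.5, -0.5, -0.2]
grasp_force: 0.0
eef_pos: [0.5707, 0.0755, 0.137]
contact_force: [0.5, -0.2, 0.6]
grasp_force: 0.0
```

```bash
python3 -m jog '[{"x":-0.001,"y":0,"z":0,"ax":0,"ay":0,"az":0},{"x":-0.002,"y":0,"z":0,"ax":0,"ay":0,"az":0},{"x":-0.002,"y":0,"z":0,"ax":0,"ay":0,"az":0}]' | grep -E 'eef|force'
python3 -m jog '[{"x":-0.001,"y":0,"z":0,"ax":0,"ay":0,"az":0},{"x":-0.002,"y":0,"z":0,"ax":0,"ay":0,"az":0},{"x":-0.002,"y":0,"z":0,"ax":0,"ay":0,"az":0}]' | grep -E 'eef|force'
```

```text
eef_pos: [0.5687, 0.0759, 0.137]
contact_force: [0.5, -0.1, 0.8]
grasp_force: 0.0
eef_pos: [0.5667, 0.0763, 0.137]
contact_force: [-0.3, 0.8, -0.6]
grasp_force: 0.0
```

```bash
python3 - <<'E'
from h import *
a=read_camera("scene")[100:200,270:400,::-1]
b=read_camera("wrist")[170:290,230:460,::-1]
a=cv2.resize(a,None,fx=4,fy=3.0,interpolation=cv2.INTER_CUBIC);b=cv2.resize(b,(520,271),interpolation=cv2.INTER_CUBIC)
cv2.imwrite("pics/d2.png",np.vstack([a,b]))
E
```

```text
(no output)
```

View pics/d2.png

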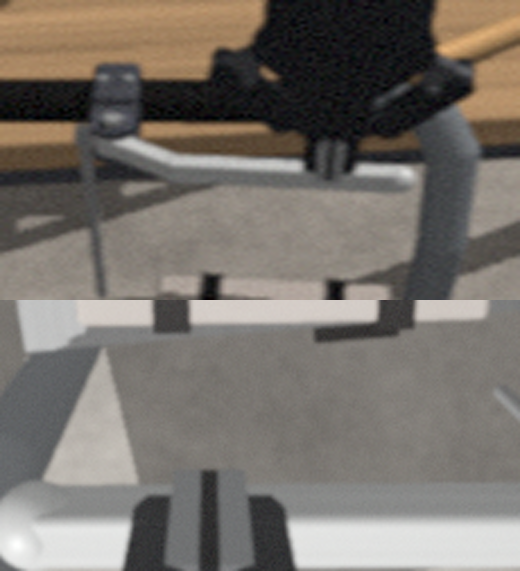

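```bash
python3 - <<'E'
from h import *
s=camera_params("scene");w=camera_params("wrist");p=get_obs()["eef_pos"];print(p)
u=proj(s,p);print("scene tcp crop",(u-[270,100])*[4,3]);u=proj(w,p);print("wrist crop",(u-[230,170])*[520/230,271/120])
for q in([.5625,.1151,.16],[.5624,.079,.151],[.5624,.079,.169],[.5655,.079,.151]):
    print(q,(proj(s,q)-[270,100])*[4,3],(proj(w,q)-[230,170])*[520/230,271/120])
E
```

```text
[0.56691896 0.07624916 0.13701635]
scene tcp crop [322.16300343 205.86103575]
wrist crop [207.99696811 146.29641231]
[0.5625, 0.1151, 0.16] [397.58806603 174.57148297] [ 33.69186708 240.46266077]
[0.5624, 0.079, 0.151] [327.8275532  187.21319646] [199.82387994 191.85113416]
[0.5624, 0.079, 0.169] [330.23944896 168.94149818] [198.93301076 232.01973486]
[0.5655, 0.079, 0.151] [328.72080842 190.40103991] [197.01799544 179.34225219]
```

```bash
python3 - <<'E'
from h import *
s=camera_params("scene");w=camera_params("wrist");o=get_obs();print(o["q"].round(3),rot(o["tool_rot"]).round(3),o["gripper_width"],rot(w["attitude"]).round(3))
print(tri(s,(352.5,159.3),w,(322.4,245.3)))
print("d1 tcp scene",proj(s,[.6033,.0694,.1387]),"seen 351.7,171; d1 triang", )
E
```

```text
[ 0.052  0.4   -0.373  1.844  0.178  0.93  -2.169] [[ 0.981 -0.196  0.   ]
 [-0.196 -0.981 -0.   ]
 [ 0.     0.    -1.   ]] 0.0005990978947822651 [[-0.197  0.938  0.286]
 [-0.98  -0.188 -0.057]
 [ 0.    -0.292  0.956]]
(array([0.57990399, 0.07449174, 0.17860849]), np.float64(0.002021341735712573))
d1 tcp scene [349.92513112 181.19439322] seen 351.7,171; d1 triang
```

No contact was felt, and the visible fingertips look higher than the reported TCP. I back off into free air and check where they really end.

```bash
python3 -m jog '[{"x":0.008,"y":0,"z":0,"ax":0,"ay":0,"az":0},{"x":0.02,"y":0,"z":0,"ax":0,"ay":0,"az":0},{"x":0.035,"y":0,"z":0,"ax":0,"ay":0,"az":0},{"x":0.035,"y":0,"z":0,"ax":0,"ay":0,"az":0},{"x":0.035,"y":0,"z":0,"ax":0,"ay":0,"az":0}]'
python3 - <<'E'
from h import *
s=camera_params("scene");p=get_obs()["eef_pos"];A=rot(get_obs()["tool_rot"])
a=read_camera("scene")[125:205,300:400,::-1]
a=cv2.resize(a,None,fx=7,fy=7,interpolation=cv2.INTER_CUBIC)
for dx in(-.011,0,.011):
  for dz in(0,-.02,-.04):
    q=(proj(s,p+A@[dx,0,dz])-[300,125])*7+3; print(dx,dz,q.round())
cv2.imwrite("pics/e1.png",a)
E
```

```text
t: 6.45
eef_pos: [0.6015, 0.0692, 0.1367]
tool_rot: [-0.0, 0.995, -0.099, -0.0]
contact_force: [0.4, 0.1, -0.9]
gripper_width: -0.002
grasp_force: 0.0
-0.011 0 [352. 368.]
-0.011 -0.02 [357. 323.]
-0.011 -0.04 [361. 275.]
0 0 [351. 396.]
0 -0.02 [355. 351.]
0 -0.04 [360. 303.]
0.011 0 [349. 424.]
0.011 -0.02 [353. 379.]
0.011 -0.04 [358. 332.]
```

View pics/e1.png

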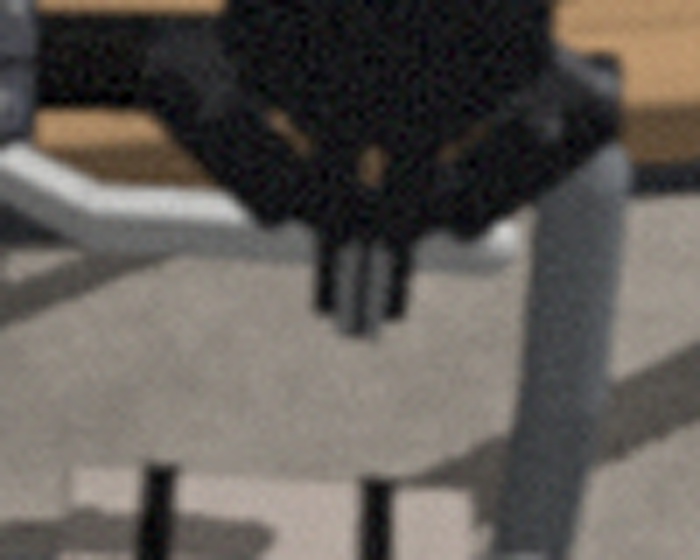

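The tip shows at crop (358,337), while the reported TCP falls at row ~396. So the real fingertips are about 30 mm above the reported TCP, and they had passed over the blade. I lower 30 mm, which stays well above the 75 mm limit.

```bash
python3 -m jog '[{"x":0,"y":0,"z":0.01,"ax":0,"ay":0,"az":0},{"x":0,"y":0,"z":0.02,"ax":0,"ay":0,"az":0},{"x":0,"y":0,"z":0.028,"ax":0,"ay":0,"az":0},{"x":0,"y":0,"z":0.031,"ax":0,"ay":0,"az":0},{"x":0,"y":0,"z":0.031,"ax":0,"ay":0,"az":0}]'
python3 -m jog '[{"x":-0.005,"y":0,"z":0,"ax":0,"ay":0,"az":0},{"x":-0.01,"y":0,"z":0,"ax":0,"ay":0,"az":0},{"x":-0.014,"y":0,"z":0,"ax":0,"ay":0,"az":0},{"x":-0.016,"y":0,"z":0,"ax":0,"ay":0,"az":0},{"x":-0.018,"y":0,"z":0,"ax":0,"ay":0,"az":0},{"x":-0.018,"y":0,"z":0,"ax":0,"ay":0,"az":0}]'
python3 -m jog '[{"x":-0.001,"y":0,"z":0,"ax":0,"ay":0,"az":0},{"x":-0.002,"y":0,"z":0,"ax":0,"ay":0,"az":0},{"x":-0.003,"y":0,"z":0,"ax":0,"ay":0,"az":0},{"x":-0.004,"y":0,"z":0,"ax":0,"ay":0,"az":0},{"x":-0.004,"y":0,"z":0,"ax":0,"ay":0,"az":0}]'
```

```text
t: 7.0
eef_pos: [0.6006, 0.0693, 0.1051]
tool_rot: [0.0, 0.995, -0.099, -0.001]
contact_force: [0.4, 0.6, -0.3]
gripper_width: -0.001
grasp_force: 0.0
t: 7.6
eef_pos: [0.5834, 0.073, 0.1061]
tool_rot: [0.0, 0.995, -0.099, 0.0]
contact_force: [0.4, 0.1, 0.1]
gripper_width: 0.001
grasp_force: 0.0
t: 8.1
eef_pos: [0.5795, 0.0738, 0.106]
tool_rot: [0.0, 0.995, -0.099, -0.0]
contact_force: [0.2, -0.7, 0.7]
gripper_width: -0.003
grasp_force: 0.0
```

```bash
python3 -m jog '[{"x":-0.001,"y":0,"z":0,"ax":0,"ay":0,"az":0},{"x":-0.002,"y":0,"z":0,"ax":0,"ay":0,"az":0},{"x":-0.003,"y":0,"z":0,"ax":0,"ay":0,"az":0},{"x":-0.003,"y":0,"z":0,"ax":0,"ay":0,"az":0}]' | grep -E 'eef|contact'
python3 -m jog '[{"x":-0.001,"y":0,"z":0,"ax":0,"ay":0,"az":0},{"x":-0.002,"y":0,"z":0,"ax":0,"ay":0,"az":0},{"x":-0.003,"y":0,"z":0,"ax":0,"ay":0,"az":0},{"x":-0.003,"y":0,"z":0,"ax":0,"ay":0,"az":0}]' | grep -E 'eef|contact'
```

```text
eef_pos: [0.5766, 0.0744, 0.106]
contact_force: [-0.5, -0.0, 0.2]
eef_pos: [0.5744, 0.0749, 0.1061]
contact_force: [3.6, -0.6, -2.0]
```

Contact is at TCP x ≈ 0.5745, with 3.6 N on the spring. I now press along the lever's arc, turning the tool with it.

```bash
python3 -m jog '[{"x":-0.0018,"y":-0.0006,"z":0,"ax":0,"ay":0,"az":-0.015},{"x":-0.0036,"y":-0.0012,"z":0,"ax":0,"ay":0,"az":-0.03},{"x":-0.0053,"y":-0.0018,"z":0,"ax":0,"ay":0,"az":-0.045},{"x":-0.0071,"y":-0.0024,"z":0,"ax":0,"ay":0,"az":-0.06},{"x":-0.0089,"y":-0.003,"z":0,"ax":0,"ay":0,"az":-0.075},{"x":-0.0107,"y":-0.0035,"z":0,"ax":0,"ay":0,"az":-0.09},{"x":-0.0125,"y":-0.004,"z":0,"ax":0,"ay":0,"az":-0.105},{"x":-0.0143,"y":-0.0045,"z":0,"ax":0,"ay":0,"az":-0.12},{"x":-0.0162,"y":-0.0049,"z":0,"ax":0,"ay":0,"az":-0.135},{"x":-0.018,"y":-0.0053,"z":0,"ax":0,"ay":0,"az":-0.15},{"x":-0.0199,"y":-0.0057,"z":0,"ax":0,"ay":0,"az":-0.165},{"x":-0.0217,"y":-0.006,"z":0,"ax":0,"ay":0,"az":-0.18}]'
python3 - <<'E'
from h import *
o=get_obs();print(o["contact_force"],R.from_matrix(rot(o["tool_rot"])).as_euler('zyx'))
E
```

```text
t: 10.1
eef_pos: [0.5537, 0.0851, 0.1061]
tool_rot: [-0.0, 1.0, -0.008, 0.0]
contact_force: [5.4, -0.5, -1.1]
gripper_width: 0.003
grasp_force: 2.3
[ 5.39073292 -0.54795927 -1.12699195] [ 1.64632481e-02  3.51012746e-04 -3.14157994e+00]
```

```bash
python3 -m jog '[{"x":-0.0012,"y":-0.0004,"z":0,"ax":0,"ay":0,"az":-0.01},{"x":-0.0024,"y":-0.0008,"z":0,"ax":0,"ay":0,"az":-0.02},{"x":-0.0036,"y":-0.0012,"z":0,"ax":0,"ay":0,"az":-0.03},{"x":-0.0047,"y":-0.0016,"z":0,"ax":0,"ay":0,"az":-0.04},{"x":-0.0047,"y":-0.0016,"z":0,"ax":0,"ay":0,"az":-0.04}]' | grep -E 't:|eef|contact'
python3 -m jog '[{"x":-0.0012,"y":-0.0004,"z":0,"ax":0,"ay":0,"az":-0.01},{"x":-0.0012,"y":-0.0004,"z":0,"ax":0,"ay":0,"az":-0.01}]' | grep -E 't:|eef|contact'
```

```text
t: 10.6
eef_pos: [0.5489, 0.0868, 0.1061]
tool_rot: [-0.0, 1.0, 0.011, 0.0]
contact_force: [4.5, 0.1, -1.9]
t: 10.8
eef_pos: [0.5478, 0.0872, 0.1061]
tool_rot: [-0.0, 1.0, 0.016, 0.0]
contact_force: [5.0, 0.9, -1.0]
```

```bash
python3 -m jog '[{"x":-0.001,"y":-0.0003,"z":0,"ax":0,"ay":0,"az":-0.008},{"x":-0.001,"y":-0.0003,"z":0,"ax":0,"ay":0,"az":-0.008}]' | grep -E 't:|eef|contact'
python3 -m jog '[{"x":-0.0007,"y":-0.0002,"z":0,"ax":0,"ay":0,"az":0},{"x":-0.0007,"y":-0.0002,"z":0,"ax":0,"ay":0,"az":0}]' | grep -E 't:|eef|contact'
```

```text
t: 11.0
eef_pos: [0.5474, 0.0874, 0.1061]
tool_rot: [-0.0, 1.0, 0.02, 0.001]
contact_force: [6.1, 0.5, -2.7]
t: 11.2
eef_pos: [0.5474, 0.0874, 0.1061]
tool_rot: [-0.0, 1.0, 0.02, 0.001]
contact_force: [8.6, 0.6, -4.5]
```

The TCP has stopped at x = 0.5474 while the force rose from 5 to 8.6 N, so the lever is on its stop. I hold it there.

```bash
python3 -m jog '[{"x":0,"y":0,"z":0,"ax":0,"ay":0,"az":0},{"x":0,"y":0,"z":0,"ax":0,"ay":0,"az":0},{"x":0,"y":0,"z":0,"ax":0,"ay":0,"az":0},{"x":0,"y":0,"z":0,"ax":0,"ay":0,"az":0},{"x":0,"y":0,"z":0,"ax":0,"ay":0,"az":0},{"x":0,"y":0,"z":0,"ax":0,"ay":0,"az":0},{"x":0,"y":0,"z":0,"ax":0,"ay":0,"az":0},{"x":0,"y":0,"z":0,"ax":0,"ay":0,"az":0},{"x":0,"y":0,"z":0,"ax":0,"ay":0,"az":0},{"x":0,"y":0,"z":0,"ax":0,"ay":0,"az":0}]' | grep -E 't:|eef|contact'
python3 -m jog '[{"x":0,"y":0,"z":0,"ax":0,"ay":0,"az":0},{"x":0,"y":0,"z":0,"ax":0,"ay":0,"az":0},{"x":0,"y":0,"z":0,"ax":0,"ay":0,"az":0},{"x":0,"y":0,"z":0,"ax":0,"ay":0,"az":0},{"x":0,"y":0,"z":0,"ax":0,"ay":0,"az":0},{"x":0,"y":0,"z":0,"ax":0,"ay":0,"az":0},{"x":0,"y":0,"z":0,"ax":0,"ay":0,"az":0},{"x":0,"y":0,"z":0,"ax":0,"ay":0,"az":0},{"x":0,"y":0,"z":0,"ax":0,"ay":0,"az":0},{"x":0,"y":0,"z":0,"ax":0,"ay":0,"az":0}]' | grep -E 't:|eef|contact'
python3 - <<'E'
from h import *
s=camera_params("scene");t=camera_params("top")
a=read_camera("scene")[110:180,280:390,::-1]
cv2.imwrite("pics/p1.png",cv2.resize(a,None,fx=6,fy=6,interpolation=cv2.INTER_CUBIC))
E
```

```text
t: 12.2
eef_pos: [0.5474, 0.0875, 0.1061]
tool_rot: [-0.0, 1.0, 0.02, 0.001]
contact_force: [6.6, 0.9, -3.9]
t: 13.2
eef_pos: [0.5474, 0.0874, 0.1061]
tool_rot: [-0.0, 1.0, 0.02, 0.001]
contact_force: [7.7, 0.6, -3.7]
```

View pics/p1.png

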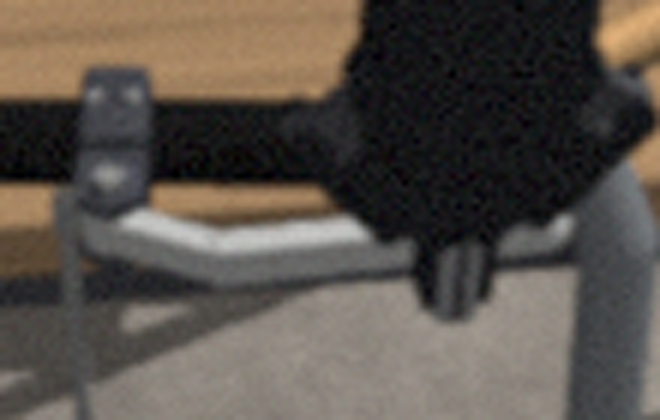

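The view shows the lever pressed in: its tip is at px (374,148), from (371,159) before. The fingers are outside the blade, and air remains to the bar. The hold has lasted about 2 s, so I now ease the lever back.

```bash
python3 -m jog '[{"x":0.0011,"y":0.0004,"z":0,"ax":0,"ay":0,"az":0.01},{"x":0.0023,"y":0.0009,"z":0,"ax":0,"ay":0,"az":0.02},{"x":0.0034,"y":0.0014,"z":0,"ax":0,"ay":0,"az":0.03},{"x":0.0046,"y":0.0019,"z":0,"ax":0,"ay":0,"az":0.04},{"x":0.0058,"y":0.0024,"z":0,"ax":0,"ay":0,"az":0.05},{"x":0.007,"y":0.0029,"z":0,"ax":0,"ay":0,"az":0.06},{"x":0.0081,"y":0.0034,"z":0,"ax":0,"ay":0,"az":0.07},{"x":0.0092,"y":0.0039,"z":0,"ax":0,"ay":0,"az":0.08},{"x":0.0104,"y":0.0045,"z":0,"ax":0,"ay":0,"az":0.09},{"x":0.0115,"y":0.005,"z":0,"ax":0,"ay":0,"az":0.1},{"x":0.0126,"y":0.0056,"z":0,"ax":0,"ay":0,"az":0.11},{"x":0.0137,"y":0.0061,"z":0,"ax":0,"ay":0,"az":0.12}]' | grep -E 't:|eef|contact'
python3 -m jog '[{"x":0.0011,"y":0.0004,"z":0,"ax":0,"ay":0,"az":0.01},{"x":0.0023,"y":0.0009,"z":0,"ax":0,"ay":0,"az":0.02},{"x":0.0034,"y":0.0014,"z":0,"ax":0,"ay":0,"az":0.03},{"x":0.0046,"y":0.0019,"z":0,"ax":0,"ay":0,"az":0.04},{"x":0.0058,"y":0.0024,"z":0,"ax":0,"ay":0,"az":0.05},{"x":0.007,"y":0.0029,"z":0,"ax":0,"ay":0,"az":0.06},{"x":0.0081,"y":0.0034,"z":0,"ax":0,"ay":0,"az":0.07},{"x":0.0092,"y":0.0039,"z":0,"ax":0,"ay":0,"az":0.08},{"x":0.0104,"y":0.0045,"z":0,"ax":0,"ay":0,"az":0.09},{"x":0.0115,"y":0.005,"z":0,"ax":0,"ay":0,"az":0.1},{"x":0.0126,"y":0.0056,"z":0,"ax":0,"ay":0,"az":0.11}]' | grep -E 't:|eef|tool|contact'
```

```text
t: 14.45
eef_pos: [0.5601, 0.0823, 0.106]
tool_rot: [-0.0, 0.999, -0.04, -0.0]
contact_force: [4.5, 1.7, -0.6]
t: 15.55
eef_pos: [0.5721, 0.0758, 0.1061]
tool_rot: [-0.0, 0.995, -0.095, -0.0]
contact_force: [4.7, 2.9, -0.7]
```

Lever contact continues at 4–5 N. The last few millimetres go slowly, straight out along tool x.

```bash
python3 -m jog '[{"x":0.0007,"y":0,"z":0,"ax":0,"ay":0,"az":0},{"x":0.0014,"y":0,"z":0,"ax":0,"ay":0,"az":0.005},{"x":0.0021,"y":0,"z":0,"ax":0,"ay":0,"az":0.008},{"x":0.0028,"y":0,"z":0,"ax":0,"ay":0,"az":0.008},{"x":0.0035,"y":0,"z":0,"ax":0,"ay":0,"az":0.008},{"x":0.0042,"y":0,"z":0,"ax":0,"ay":0,"az":0.008},{"x":0.005,"y":0,"z":0,"ax":0,"ay":0,"az":0.008},{"x":0.006,"y":0,"z":0,"ax":0,"ay":0,"az":0.008}]' | grep -E 't:|eef|contact'
python3 -m jog '[{"x":0.008,"y":0,"z":0,"ax":0,"ay":0,"az":0},{"x":0.018,"y":0,"z":0,"ax":0,"ay":0,"az":0},{"x":0.025,"y":0,"z":0,"ax":0,"ay":0,"az":0},{"x":0.025,"y":0,"z":-0.02,"ax":0,"ay":0,"az":0},{"x":0.025,"y":0,"z":-0.06,"ax":0,"ay":0,"az":0},{"x":0.025,"y":0,"z":-0.1,"ax":0,"ay":0,"az":0},{"x":0.025,"y":0,"z":-0.14,"ax":0,"ay":0,"az":0},{"x":0.025,"y":0,"z":-0.18,"ax":0,"ay":0,"az":0},{"x":0.025,"y":0,"z":-0.2,"ax":0,"ay":0,"az":0},{"x":0.025,"y":0,"z":-0.2,"ax":0,"ay":0,"az":0},{"x":0.025,"y":0,"z":-0.2,"ax":0,"ay":0,"az":0}]' | grep -E 't:|eef|contact'
python3 - <<'E'
from h import *
im=read_camera("wrist")
w=camera_params("wrist");t=proj(w,[.566,.1148,.16]);print("tip out expected",t,"pressed",proj(w,[.53,.13,.16]))
cv2.imwrite("pics/f1.png",im[:,:,::-1])
E
```

```text
t: 16.35
eef_pos: [0.5775, 0.074, 0.1057]
tool_rot: [0.0, 0.995, -0.099, -0.001]
contact_force: [0.0, -0.2, 0.1]
t: 17.45
eef_pos: [0.6028, 0.0691, 0.3058]
tool_rot: [0.0, 0.995, -0.099, 0.0]
contact_force: [-0.2, -1.0, -0.6]
tip out expected [282.48581702 217.97729831] pressed [275.83601257 254.33417073]
```

View pics/f1.png

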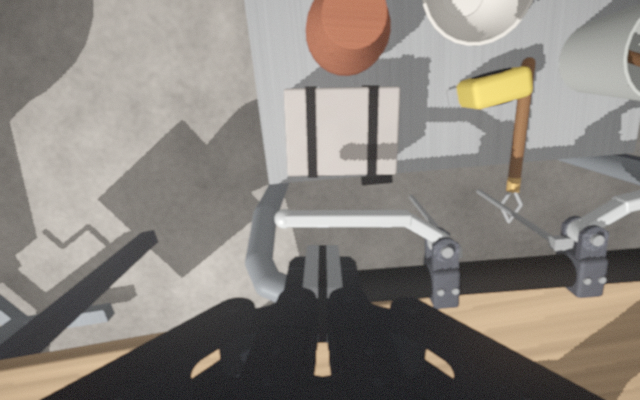

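The tip is back at (281,219), where I expect it for the lever fully out. The ware and tools look unmoved, and the arm is clear of everything.

```bash
python3 -c "from station import *; print(hand_in())"
```

```text
the job is handed in; nothing more can be done
None
```

I pressed the brake lever to its stop (7–9 N along the push), held it there for about 2 s, eased it back fully out under the fingers, and handed the job in at about 17.5 s with the arm clear; the first approach passed over the blade without touching it because the real fingertips sit about 30 mm above the reported TCP.

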